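# Back the tablet feeder off by one notch

## Robot

A 6-joint arm with a two-finger parallel gripper is mounted at the origin on the work surface; the furniture and walls round the work are solid. World frame = base frame: x ahead of the robot, y to its left, z up, the work surface at z = 0. Lengths are in m, angles in rad, forces in N, time in s.
With the tool pointing down it reaches from about 0.275 to 0.775 m from the base axis. Payload 14.6 kg.
Tool frame: the origin (TCP) lies on the centre line of the jaws, within the pads' length; the fingertips stand 19 mm ahead of it and the grasp point (between the pads) is the TCP (arm.tip_reach is the distance from the TCP to the fingertips, in m); z points along the fingers, y is the line along which they close (so a half turn about z gives the same grasp; the last joint's range is limited). The gripper opens to 85 mm and grips with 20 to 120 N. Pads are 22 mm wide; open, the fingers measure 114 mm over their backs; the gripper's body (76 mm by 85 mm) begins 54 mm behind the grasp point. The pads swing forward as they close: fully open they stand 13 mm farther back than shut.
Start: joints at [-1.273, 0.263, -0.048, 1.259, 0, 1.415], TCP at [0.23, -0.472, 0.25] pointing down, gripper open.
Joint ranges: [-2.65, 2.65], [-0.89, 1.7], [-1.18, 1.37], [-2.13, 2.11], [-1.35, 1.29], [-3.14, 3.14]. Speed limits (rad/s): [1.89, 1.89, 2.57, 2.79, 3.14, 3.14].

## Interface

Orientations are given as a 3x3 rotation matrix whose columns are the frame's x, y, z axes.
In Python, from station import readout, eyes, arm gives the robot as it stands.
- The arm moves only by the tool drive_tool, never from a script. Its argument "targets" is a list of rows, each a list of 4 numbers: the shift along the world's x, y, z in cm, then the turn about the world's z in rad. In form: [[tx, ty, tz, roll], ...]. A call has 1 to 8 rows; each row is the pose to reach, as a shift and turn from the pose commanded when the call began; what a row does not reach only later rows make up. A row lasts 1/10 s, in which the tool goes at most 50 mm and 8.59 degrees, less where a joint would pass 70% of its speed; a pose out of reach is approached as far as the arm can. A call with a gripper value outside its range is refused whole. "fingers" is the opening, from 0 (shut) to 1 (fully open), set as the call begins (left out, the last holds). The fingers move at their own pace and stop on an object; "grip_force" is the grip in N (left out, the last holds). Time passes only in rows, so rows that repeat a pose let the fingers close. It gives the time, the measured TCP pose, the force, the opening and the grip force at its end, in the units of the state.
- readout.observe(): the state, without advancing time (a new reading comes with each control period).
- eyes.camera(name): name is "side" or "top"; returns the picture (400x640x3 uint8, blue, green, red); there is no depth.
- eyes.camera_info(name): a dict with "mtx" (3x3 intrinsics, pixels), "extrinsics" (4x4, takes a point from camera to world coordinates). Camera axes: x right, y up, looking along -z (the intrinsics and any distortion apply to the point x, -y, -z); pixel columns grow to the right and rows downward; lengths in m; the calibration is good to about 2 mm. A picture is of the moment at which its call begins. camera_info takes no time and is no camera call.
- arm.finish_job(): hands the job in; it is judged then, once.
The state is a dict: "time": time; "joint_pos": joint angles; "joint_vel": joint speeds; "effort": joint torques, N m; "position": TCP position; "tool_rot": TCP orientation; "contact_force": force on the tool from outside, world axes, zero at the start; "wrist_torque": the same for the moment, N m; "gripper_width": finger opening in m; "grasp_force": force on a finger pad.
Only numpy, scipy, OpenCV 4.12 (cv2) and the standard library are available. Lean on these libraries where they do the work, as an engineer would, in place of code of your own. Each camera call takes 0.05 s, during which the arm holds its last target. There are 200 camera calls.

## Task

The tablet feeder was cranked one notch too far. Push the finger pin of its pawl over with a fingertip so that the pawl lifts out of the teeth and stays thrown back, push the toothed wheel backward by exactly one notch (its top moves toward the pawl's pivot), then push the pawl's pin back so that the pawl drops and seats fully in that next notch. Only push with the fingers, grasp nothing, and leave the cup, jar, vial and spray bottle standing where they are.

Things in the scene. Friction and masses are not known exactly. Their poses are not given: they have to be found in the camera images.
- feeder: Tablet feeder, fixed: grey base 105 x 250 x 12 mm, upright aluminium plate 225 mm wide, top at 162 mm; on its front an upright steel ratchet wheel and pawl. Origin: on the table below the wheel's axle; x to the back (front faces -x), y to its left seen from the front, z up. In front of x = -12 mm there are only the four pegs and the pawl's pin. Hopper behind the plate: top 203 mm.
- wheel_axle (a point): Centre of the ratchet wheel, 115 mm above the table; the axle runs along the feeder's x. The wheel is 14 mm thick (feeder x = -6 to +8 mm), 140 mm over its 8 tooth tips, 112 mm at the roots; one notch = 45 degrees = 0.785 rad. The steep side of each tooth faces backward (toward the pawl's pivot, at the top of the wheel).
- wheel (a joint): Turn of the wheel, rad; grows backward: top goes to the feeder's +y, toward the pawl's pivot. At 0 a steep tooth side bears on the pawl's nose, and with the pawl down it goes no farther. Starts in the play, -0.22 to -0.06. With the pawl up it turns both ways, stiff by 0.1 Nm (2 N at a peg), and stays where left. One notch back, the pawl seats fully at about 0.40 to 0.74; aim for 0.65.
- push_peg (a point): Middle of one of four equal steel pegs on the wheel's front, 48 mm from the axle, a quarter turn apart: 10 mm diameter, along the feeder's x from -6 to -56 mm (this point: -35 mm). This is the one to the upper right of the axle: 35 degrees from straight up toward the feeder's -y when wheel is 0; it turns with the wheel.
- pawl (a joint): Turn of the pawl, rad: 0 = down, fully seated (its lower stop); grows as the nose lifts; 0.95 = thrown back against its upper stop. It is top-heavy and falls by its own weight: to 0 from below about 0.50, to 0.95 from above that. Above 0.3 it is clear of the teeth. Pushing its pin takes under 1 N, somewhat more if the nose rubs on a tooth.
- pawl_pivot (a point): Pivot of the pawl, to the upper left of the wheel (feeder y = +85 mm, z = 160 mm), axis along the feeder's x. One arm, 61 mm, reaches to the wheel and ends in the nose; the other, the tail, stands up and carries the finger pin.
- pawl_pin (a point): Middle of the pawl's finger pin at the top of its tail: steel, 12 mm diameter, 70 mm from the pivot, along the feeder's x from -5 to -56 mm (this point: -35 mm). Pawl down: the tail leans 25 degrees toward the wheel (pin at feeder y = 55, z = 223 mm). Pushed to +y over the pivot it comes to rest at y = 119, z = 221 mm.
- cup: White plastic cup, 52 mm across, 49 mm high, on the table below the feeder's outlet spout (its right end). Loose. Origin: centre of its underside.
- jar: White ointment jar, 45 mm across, 34 mm high, on the table in front of the feeder, to the left. Loose. Origin: centre of its underside.
- vial: Tablet vial with white cap, 34 mm across, 66 mm high, on the table in front of the feeder, to the right. Loose. Origin: centre of its underside.
- spray: Small blue spray bottle, 24 mm across, 74 mm high, on the table to the right of the feeder. Loose. Origin: centre of its underside.

How it is judged:
On the way, in this order (a step that is already met when the one before it is completed fails the run):
1. the pawl is thrown back out of the teeth, before the wheel is turned back (value of joint pawl above 0.8 rad and value of joint wheel below 0.2 rad), for 0.2 s.
2. the wheel is pushed back one notch while the pawl is up (value of joint pawl above 0.8 rad and value of joint wheel between 0.33 and 0.95 rad), for 0.2 s.
At the end, for the whole second after the job is handed in: The pawl is down (within 0.05 rad) in the notch next to the one it started in: the wheel stands one notch back (joint between 0.33 and 0.82), both at rest, and the cup, jar, vial and spray bottle are within 30 mm of where they stood (value of joint pawl below 0.05 rad and value of joint wheel between 0.33 and 0.82 rad and velocity of joint wheel between -0.05 and 0.05 rad/s and velocity of joint pawl between -0.05 and 0.05 rad/s and distance of each of cup, jar, vial, spray from where it was at the start of the episode below 0.03 m); the robot touches nothing.
It fails at once if a bystander is pushed away, lifted or knocked over (distance of any of cup, jar, vial, spray from where it was at the start of the episode above 0.03 m or angle between any of cup, jar, vial, spray's own z axis and vertical above 0.5 rad).
It also fails if it takes over 48 s, if anything falls off the work surface, if the arm or the gripper's body presses on something with over 40 N, if the wrist force passes 120 N, or if a joint passes its speed limit or range.

## Working session

There is one attempt and no reset: what is moved stays moved. The work goes in short steps, Python scripts to look and compute and a tool call to move; the robot and the scene stay as the last step left them, time stands still between calls to the robot, and variables do not carry over. Pictures are saved under pics/ and viewed, at most 10 in all, crops included, and the job is handed in when it is done.

Besides the shell and the picture viewer there is one more tool, called after "Call:" as name(argument=value, ...) on one line, values as JSON. drive_tool: Moves the arm, as the interface text tells. Its arguments: {"type":"object","properties":{"targets":{"type":"array"},"fingers":{"type":"number"},"grip_force":{"type":"number"}},"required":["targets"]}

```bash
mkdir -p pics; python3 - <<'E'
from station import readout, eyes, arm
import cv2,numpy as np
for n in("side","top"):
    cv2.imwrite(f"pics/{n}0.png",eyes.camera(n)); i=eyes.camera_info(n); print(n,np.round(i["mtx"],1).tolist(),np.round(i["extrinsics"],4).tolist(),[k for k in i])
s=readout.observe(); print(s["time"],s["position"],np.round(s["tool_rot"],3).tolist(),s["gripper_width"])
E
```

```text
side [[380.0, 0.0, 314.2], [0.0, 380.0, 197.7], [0.0, 0.0, 1.0]] [[0.9987, 0.0387, -0.0329, 0.3996], [-0.048, 0.5046, -0.862, -0.5583], [-0.0168, 0.8625, 0.5058, 0.5915], [0.0, 0.0, 0.0, 1.0]] ['mtx', 'extrinsics']
top [[495.7, 0.0, 322.0], [0.0, 495.7, 199.2], [0.0, 0.0, 1.0]] [[0.0141, 0.992, -0.1255, 0.3313], [-0.9997, 0.0118, -0.0191, 0.1761], [-0.0174, 0.1257, 0.9919, 1.05], [0.0, 0.0, 0.0, 1.0]] ['mtx', 'extrinsics']
0.1 [ 0.22961461 -0.47187944  0.2498691 ] [[0.899, 0.437, -0.0], [0.437, -0.899, 0.001], [0.0, -0.001, -1.0]] 0.08531557987132067
```

View pics/side0.png

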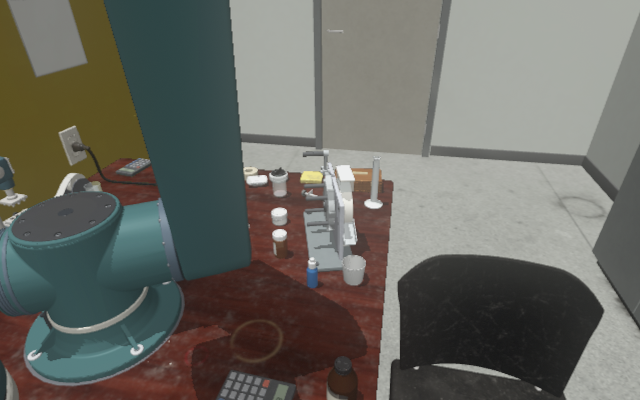

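View pics/top0.png

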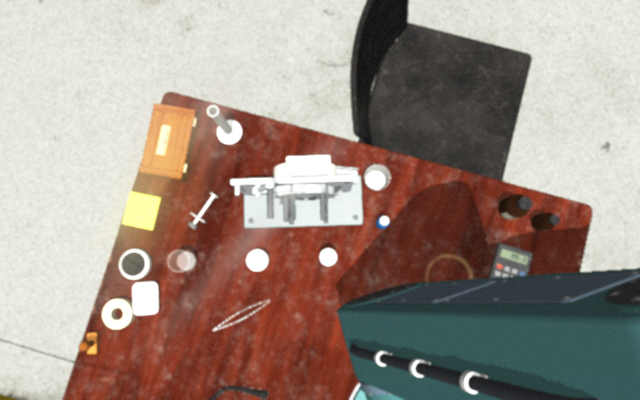

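The top view shows the feeder base at about (245–362, 175–228), its front toward the robot (rows down), with the jar at (257,260), the vial at (328,257), the spray at (383,222) and the cup at (377,177). In the side view the feeder is at about (305–355, 150–270). I'll enlarge both.

```bash
python3 - <<'E'
import cv2
a=cv2.imread("pics/top0.png")[140:240,225:400]; b=cv2.imread("pics/side0.png")[140:295,260:390]
cv2.imwrite("pics/topc.png",cv2.resize(a,None,fx=4.5,fy=4.5,interpolation=cv2.INTER_CUBIC))
cv2.imwrite("pics/sidec.png",cv2.resize(b,None,fx=3.8,fy=3.8,interpolation=cv2.INTER_CUBIC))
E
```

```text
(no output)
```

View pics/topc.png

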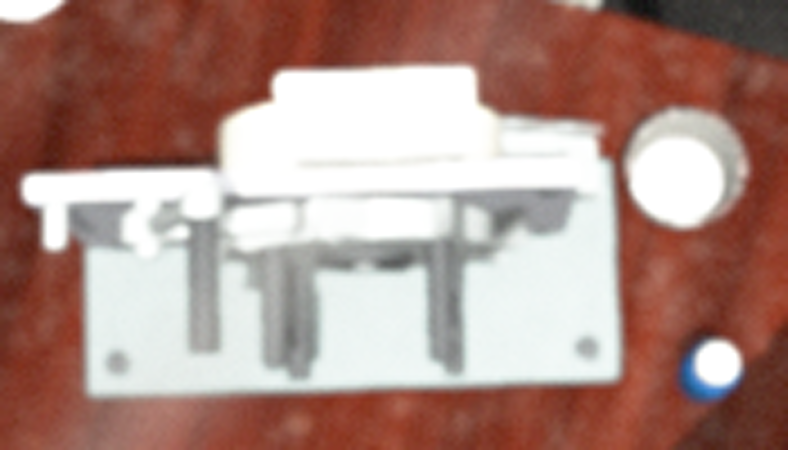

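View pics/sidec.png

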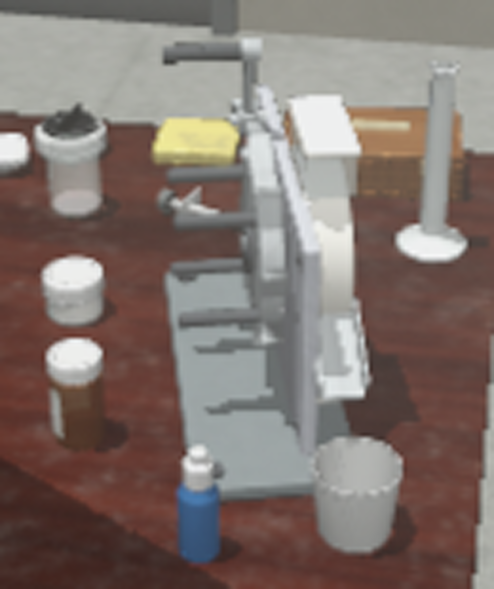

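```bash
cat > h.py <<'E'
import numpy as np
from station import eyes
I={n:eyes.camera_info(n) for n in("side","top")}
def ray(n,uv):
    K=I[n]["mtx"];E=I[n]["extrinsics"]
    d=E[:3,:3]@np.array([(uv[0]-K[0,2])/K[0,0],-(uv[1]-K[1,2])/K[1,1],-1]); return E[:3,3],d/np.linalg.norm(d)
def plane(n,uv,z):
    o,d=ray(n,uv); return o+d*(z-o[2])/d[2]
def tri(a,b):
    (o,d),(p,e)=ray("side",a),ray("top",b)
    t=np.linalg.lstsq(np.c_[d,-e],p-o,rcond=None)[0]; A=o+t[0]*d;B=p+t[1]*e
    return (A+B)/2,np.linalg.norm(A-B)
def proj(n,P):
    K=I[n]["mtx"];E=I[n]["extrinsics"]; q=E[:3,:3].T@(np.asarray(P)-E[:3,3]); return np.array([K[0,2]+K[0,0]*q[0]/-q[2],K[1,2]+K[1,1]*q[1]/q[2]])
E
python3 - <<'E'
from h import *
t=lambda x,y:(225+x/4.5-.4,140+y/4.5-.4)
s=lambda x,y:(260+x/3.8-.4,140+y/3.8-.4)
fl,fr,br=plane("top",t(88,395),.012),plane("top",t(620,380),.012),plane("top",t(611,158),.012)
print(fl,fr,br,np.linalg.norm(fl-fr),np.linalg.norm(fr-br))
yv=(fl-fr)[:2];yv/=np.linalg.norm(yv); xv=np.array([yv[1],-yv[0]]);print("yaw",np.arctan2(xv[1],xv[0]))
for z in(.217,.223):print("pin tip bottom end",plane("top",t(204,351),z))
pt,e=tri(s(167,53),t(204,350));print("pin tip",pt,e)
o=pt[:2]-xv*(-.056)-yv*.055;print("origin",o)
for w in(-.22,-.14,-.06):
  for k in range(4):
    a=np.radians(35)-w+k*np.pi/2
    P=np.r_[o+xv*-.056+yv*(-.048*np.sin(a)),.115+.048*np.cos(a)]
    u=proj("side",P);v=proj("top",P);print(w,k,np.round(((u+.4-[260,140])*3.8),0),np.round((v+.4-[225,140])*4.5,0))
for n,uv,z in(("jar",(257,260),.034),("vial",(328,257),.066),("spray",(225+718/4.5,140+362/4.5),.074),("cup",(225+685/4.5,140+168/4.5),.04)):
  p=plane("top",uv,z)[:2];print(n,p,"feeder",(p-o)@xv,(p-o)@yv)
E
```

```text
[0.40101753 0.35887181 0.012     ] [0.41121159 0.11074705 0.012     ] [0.51599811 0.11539334 0.012     ] 0.24833408068471247 0.10488947545211767
yaw 0.041061331689584445
pin tip bottom end [0.40434693 0.27966105 0.217     ]
pin tip bottom end [0.40382108 0.27891501 0.223     ]
pin tip [0.40619022 0.27895228 0.22345632] 0.004057082390705618
origin [0.46440076 0.22629743]
-0.22 0 [177. 230.] [449. 355.]
-0.22 1 [180. 321.] [444. 369.]
-0.22 2 [172. 260.] [288. 373.]
-0.22 3 [170. 173.] [282. 360.]
-0.14 0 [177. 224.] [442. 355.]
-0.14 1 [180. 320.] [450. 368.]
-0.14 2 [173. 265.] [295. 373.]
-0.14 3 [170. 174.] [276. 360.]
-0.06 0 [176. 218.] [435. 355.]
-0.06 1 [180. 318.] [456. 368.]
-0.06 2 [173. 271.] [302. 374.]
-0.06 3 [169. 176.] [270. 361.]
jar [0.33331977 0.32646857] feeder -0.1268584958141566 0.10546755135119366
vial [0.34109951 0.18158737] feeder -0.12503266097606414 -0.03961088235833728
spray [0.41410333 0.07104535] feeder -0.05662810064447062 -0.15305651462397973
cup [0.50591576 0.08232137] feeder 0.035569821493367064 -0.14555888135505943
```

Call:
drive_tool(targets=[[0, 0, 3, 0.15], [0, 0, 6, 0.3], [0, 0, 8, 0.45], [0, 0, 8, 0.6]], fingers=0, grip_force=40)

```text
time: 0.5
position: [0.2299, -0.4727, 0.3325]
tool_rot: [[0.49, 0.872, 0.001], [0.872, -0.49, -0.003], [-0.002, 0.002, -1.0]]
contact_force: [-0.7, -0.1, 0.5]
gripper_width: 0.0281
grasp_force: 0.0
```

```bash
python3 -c "
from station import readout
import numpy as np
s=readout.observe();print(np.round(s['joint_pos'],3),s['position'],np.round(s['tool_rot'],3).tolist(),s['gripper_width'])"
```

```text
[-1.273  0.252  0.158  1.473 -0.     0.809] [ 0.22987468 -0.47273186  0.3325193 ] [[0.49, 0.872, 0.001], [0.872, -0.49, -0.003], [-0.002, 0.002, -1.0]] 0.028088972287222774
```

Call:
drive_tool(targets=[[3, 4, 0, 0.14], [7, 8, 0, 0.28], [10, 12, 0, 0.42], [13, 16, 0, 0.56], [15, 20, 0, 0.7], [17, 24, 0, 0.84], [19, 28, 0, 0.98], [19.4, 32, 0, 1.12]])

```text
time: 1.3
position: [0.4248, -0.1503, 0.3298]
tool_rot: [[-0.572, 0.82, -0.0], [0.82, 0.572, 0.0], [0.001, -0.0, -1.0]]
contact_force: [-0.1, -0.9, 0.0]
gripper_width: -0.0
grasp_force: 0.0
```

Call:
drive_tool(targets=[[0, 4, 0, 0.14], [0, 8, 0, 0.28], [0, 12, 0, 0.42], [0, 16, 0, 0.56], [0, 20, 0, 0.7], [0, 24, 0, 0.84], [0, 28, 0, 0.98], [0, 32, 0, 1.01]])

```text
time: 2.1
position: [0.4232, 0.1696, 0.3302]
tool_rot: [[-0.999, -0.046, -0.0], [-0.046, 0.999, -0.0], [0.0, -0.0, -1.0]]
contact_force: [0.7, -0.4, 0.7]
gripper_width: 0.0001
grasp_force: 0.0
```

Call:
drive_tool(targets=[[0, 4, 0, 0], [0, 6.7, -2, 0], [0, 6.7, -6, 0], [0, 6.7, -9, 0], [0, 6.7, -10.6, 0], [0, 6.7, -10.6, 0]])

```text
time: 2.7
position: [0.4225, 0.2346, 0.2223]
tool_rot: [[-0.999, -0.041, -0.004], [-0.041, 0.999, -0.001], [0.004, -0.001, -1.0]]
contact_force: [0.2, 0.5, -0.0]
gripper_width: 0.0
grasp_force: 0.0
```

```bash
python3 - <<'E'
from station import eyes
import cv2
a=eyes.camera("top");b=eyes.camera("side")
a=cv2.resize(a[130:240,225:400],None,fx=2.2,fy=2.2,interpolation=3);b=cv2.resize(b[100:290,255:385],None,fx=2.9,fy=2.9,interpolation=3)
h=max(a.shape[0],b.shape[0]);p=lambda i:cv2.copyMakeBorder(i,0,h-i.shape[0],0,0,0)
cv2.imwrite("pics/p1.png",cv2.hconcat([p(a),p(b)]))
E
```

```text
(no output)
```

View pics/p1.png

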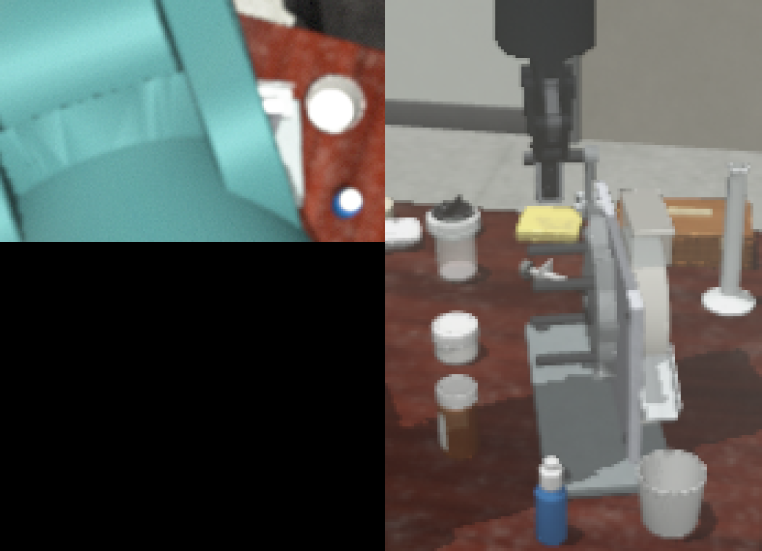

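The side view shows the closed fingertips crossing the pin just on its -y side at about (548,180) in the composite, below pin height and centred along the pin. Now I'll push.

Call:
drive_tool(targets=[[0, 1.2, 0, 0], [-0.1, 2.2, 0, 0], [-0.1, 3.0, 0, 0], [-0.1, 3.8, 0, 0], [-0.2, 4.6, 0, 0], [-0.2, 5.4, 0, 0], [-0.2, 6.2, 0, 0], [-0.3, 7.0, 0, 0]])

```text
time: 3.6
position: [0.4207, 0.3056, 0.2242]
tool_rot: [[-0.999, -0.041, -0.0], [-0.041, 0.999, -0.0], [0.0, -0.0, -1.0]]
contact_force: [0.0, -0.2, -0.5]
gripper_width: -0.0
grasp_force: 0.0
```

Call:
drive_tool(targets=[[0, 0.6, 0, 0], [0, 0.6, 0, 0], [0, -0.6, 0, 0], [0, -2.5, 0, 0], [0, -2.5, 4, 0], [0, -2.5, 8, 0]])

```text
time: 4.2
position: [0.4198, 0.2781, 0.3048]
tool_rot: [[-0.999, -0.04, -0.002], [-0.04, 0.999, -0.001], [0.002, -0.001, -1.0]]
contact_force: [2.3, 0.2, 0.1]
gripper_width: -0.0
grasp_force: 0.0
```

```bash
python3 - <<'E'
from station import eyes
import cv2
b=eyes.camera("side")
cv2.imwrite("pics/p2.png",cv2.resize(b[90:290,255:385],None,fx=3,fy=3,interpolation=3))
E
```

```text
(no output)
```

View pics/p2.png

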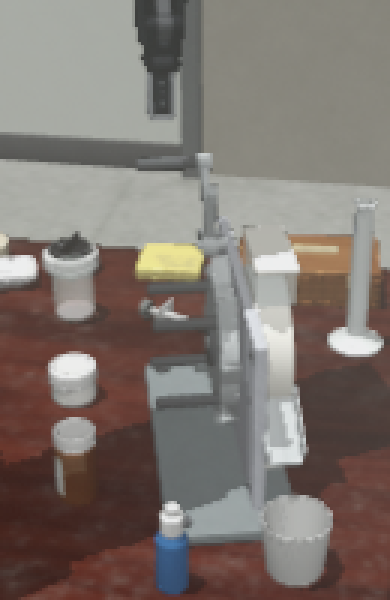

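```bash
cat >> h.py <<'E'
o=np.array([.4644,.2263]);xv=np.array([.99916,.041]);yv=np.array([-.041,.99916])
def F(x,y,z): return np.r_[o+xv*x+yv*y,z]
def pin(q): a=q-np.radians(25); return F(-.056,.085+.07*np.sin(a),.16+.07*np.cos(a))
def peg(w,k): a=np.radians(35)-w+k*np.pi/2; return F(-.056,-.048*np.sin(a),.115+.048*np.cos(a))
def crop(P,x0=255,y0=90,f=3): return np.round((proj("side",P)+.5-[x0,y0])*f)
E
python3 - <<'E'
from h import *
for q in(0,.5,.8,.95):print(q,crop(pin(q)))
for w in(-.3,-.1,0,.5,.65,.8):print(w,[crop(peg(w,k)).tolist() for k in range(4)])
E
```

```text
0 [145. 192.]
0.5 [142. 168.]
0.8 [140. 164.]
0.95 [140. 165.]
-0.3 [[156.0, 337.0], [157.0, 404.0], [151.0, 351.0], [149.0, 286.0]]
-0.1 [[155.0, 325.0], [158.0, 402.0], [152.0, 362.0], [149.0, 289.0]]
0 [[154.0, 319.0], [158.0, 400.0], [152.0, 367.0], [149.0, 291.0]]
0.5 [[152.0, 296.0], [158.0, 382.0], [154.0, 390.0], [149.0, 310.0]]
0.65 [[151.0, 291.0], [158.0, 375.0], [155.0, 395.0], [149.0, 317.0]]
0.8 [[151.0, 288.0], [157.0, 366.0], [156.0, 399.0], [150.0, 325.0]]
```

Call:
drive_tool(targets=[[0.3, -5, 0, 0], [0.6, -10, 0, 0], [0.6, -12.6, -2, 0], [0.6, -12.6, -6, 0], [0.6, -12.6, -10, 0], [0.6, -12.6, -13, 0], [0.6, -12.6, -14.5, 0], [0.6, -12.6, -14.5, 0]])

```text
time: 5.05
position: [0.4253, 0.1529, 0.1577]
tool_rot: [[-0.999, -0.041, -0.003], [-0.041, 0.999, -0.001], [0.003, -0.001, -1.0]]
contact_force: [-0.3, -0.3, 0.3]
gripper_width: -0.0
grasp_force: 0.0
```

Call:
drive_tool(targets=[[0, 1.0, 0, 0], [0, 1.8, 0, 0], [0, 2.4, 0, 0], [0, 3.0, 0, 0], [-0.1, 3.5, 0, 0], [-0.1, 4.0, 0, 0], [-0.1, 4.5, 0, 0], [-0.1, 4.8, 0, 0]])

```text
time: 5.85
position: [0.426, 0.2026, 0.16]
tool_rot: [[-0.999, -0.042, 0.001], [-0.042, 0.999, 0.0], [-0.001, 0.0, -1.0]]
contact_force: [1.0, -2.1, 2.5]
gripper_width: 0.0
grasp_force: 1.4
```

```bash
python3 - <<'E'
from station import eyes
import cv2
b=eyes.camera("side")
cv2.imwrite("pics/p3.png",cv2.resize(b[90:290,255:385],None,fx=3,fy=3,interpolation=3))
E
```

```text
(no output)
```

View pics/p3.png

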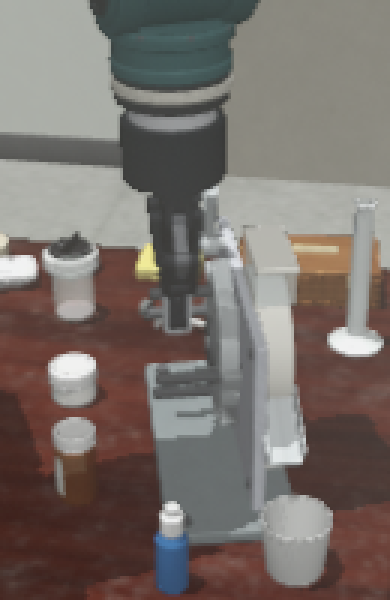

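The side view shows the lower peg tips at (158,375) and (155,392), which matches a wheel angle of about 0.6, inside the seating range. I'll retreat, rise and go round to the pawl pin's +y side.

Call:
drive_tool(targets=[[0, 0, 0, 0], [0, -1.5, 0, 0], [0, -3, 3, 0], [0, -3, 8, 0], [0, -3, 13, 0], [0, -3, 17, 0], [0, 2, 17, 0], [-0.2, 7, 17, 0]])

```text
time: 6.7
position: [0.4244, 0.2727, 0.3305]
tool_rot: [[-0.999, -0.038, 0.002], [-0.038, 0.999, 0.001], [-0.002, 0.001, -1.0]]
contact_force: [0.8, -0.4, -0.7]
gripper_width: 0.0004
grasp_force: 0.0
```

Call:
drive_tool(targets=[[-0.3, 5, 0, 0], [-0.6, 9, 0, 0], [-0.7, 11.3, 0, 0], [-0.7, 11.3, -4, 0], [-0.7, 11.3, -8, 0], [-0.7, 11.3, -10.5, 0], [-0.7, 11.3, -10.5, 0]])

```text
time: 7.4
position: [0.4152, 0.3841, 0.2212]
tool_rot: [[-0.999, -0.041, -0.005], [-0.041, 0.999, -0.003], [0.005, -0.003, -1.0]]
contact_force: [0.1, -0.3, 0.3]
gripper_width: -0.0002
grasp_force: 0.0
```

```bash
python3 - <<'E'
from station import eyes
import cv2
b=eyes.camera("side")
cv2.imwrite("pics/p4.png",cv2.resize(b[90:290,255:385],None,fx=3,fy=3,interpolation=3))
E
```

```text
(no output)
```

View pics/p4.png

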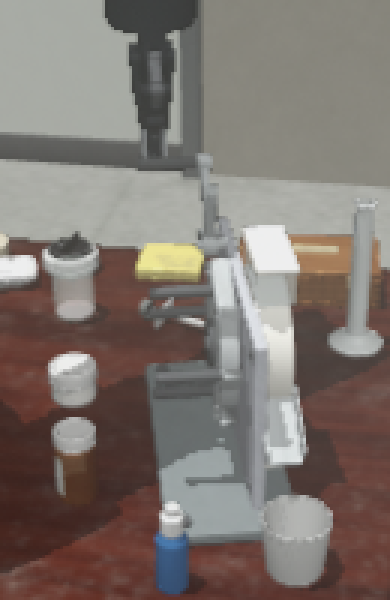

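```bash
python3 - <<'E'
import cv2
for n in("p2","p4"):
    g=cv2.imread(f"pics/{n}.png",0); g=cv2.resize(g,None,fx=1/3,fy=1/3,interpolation=cv2.INTER_AREA)
    print(n);print(g[48:60,44:72:2])
    print(g[122:136,51:60:3].T.tolist())
E
```

```text
p2
[[ 97  99 101 103 107 109 111 118 105 104 103  97 133 132]
 [ 95  95  96  96  96  96  96  97  97 104 103  97 133 131]
 [ 95  94  95  95  95  95  95  95  97 104 103  97 134 132]
 [ 93  93  93  93  92  93  93  93  97 103 103 191 203 161]
 [ 91  89  83  99  99 118 119 118 117 106  94 175 185 160]
 [ 89 115 117 120 119 123 121 119 112  97  92 148 166 158]
 [ 88 108 111 110 108 107 105 103  98  88  88 136 154 151]
 [ 86  92  92  90  89  88  86  85  84  81  81 122 143 140]
 [157  80  79  79  77  75  72  70  67  98  98 120 158 109]
 [174 162 161 157 159 159 159 159 132 103 104 117 162 127]
 [172 174 173 172 173 172 171 172 144 103 104 114 162 159]
 [167 172 171 173 175 176 169 166 155 135 135 128 165 164]]
[[100, 137, 157, 160, 159, 160, 160, 159, 158, 159, 152, 145, 142, 141], [90, 91, 136, 157, 162, 160, 160, 160, 160, 160, 112, 90, 87, 77], [131, 156, 160, 160, 160, 160, 160, 159, 160, 143, 104, 91, 86, 81]]
p4
[[ 98  99 121  68  68 114 111 118 106 105 104  97 133 133]
 [ 95  98 122  69  68 114  96  97  97 105 104  98 133 132]
 [ 95  96 123  69  68 108  95  95  97 104 103  98 134 132]
 [ 92  90 124  73  68 106  94  94  98 103 104 146 151 131]
 [ 91  87 110  81  79  95  92  92  92  94  95 160 168 152]
 [ 89  91  99  94  94  95  94  93  92  93  92 148 167 158]
 [ 88  89  93  93  92  92  91  90  89  88  89 136 154 151]
 [ 86  84  85  84  85  84  83  83  83  82  81 123 144 140]
 [157  78  79  78  78  75  72  70  69  99  99 120 157 110]
 [174 162 161 157 159 159 159 159 133 104 104 117 162 127]
 [171 174 173 171 174 172 171 172 145 104 104 114 163 159]
 [167 173 171 173 176 176 169 167 155 135 135 129 165 165]]
[[106, 102, 108, 108, 104, 100, 102, 94, 87, 86, 85, 101, 105, 104], [83, 83, 116, 123, 107, 84, 87, 89, 91, 86, 76, 99, 106, 106], [108, 103, 120, 120, 102, 82, 81, 87, 92, 86, 80, 102, 107, 107]]
```

The pin is still thrown back: the grey values in rows 52–56 of the 1/3-scale crop match p2, and the pin is just shaded and blends into the dark background. Next I'll push it toward -y.

Call:
drive_tool(targets=[[0, -1.5, 0, 0], [0.1, -2.5, 0, 0], [0.1, -3.3, 0, 0], [0.1, -4.1, 0, 0], [0.2, -4.8, 0, 0], [0.2, -5.5, 0, 0], [0.2, -6.2, 0, 0], [0.3, -6.9, 0, 0]])

```text
time: 8.25
position: [0.4196, 0.3153, 0.2243]
tool_rot: [[-0.999, -0.041, -0.0], [-0.041, 0.999, -0.0], [0.0, -0.0, -1.0]]
contact_force: [-1.3, -0.5, -0.0]
gripper_width: -0.0
grasp_force: 0.0
```

Call:
drive_tool(targets=[[0, 0, 0, 0], [0, 0, 0, 0], [0, 2, 0, 0], [0, 4, 0, 0], [0, 6, 0, 0], [0, 6, 0, 0]])

```text
time: 8.85
position: [0.4195, 0.3778, 0.2239]
tool_rot: [[-0.999, -0.043, -0.0], [-0.043, 0.999, 0.0], [0.0, 0.0, -1.0]]
contact_force: [0.2, -0.2, -0.4]
gripper_width: 0.0
grasp_force: 0.0
```

```bash
python3 - <<'E'
from station import eyes
import cv2
b=eyes.camera("side")
cv2.imwrite("pics/p5.png",cv2.resize(b[130:245,290:360],None,fx=5,fy=5,interpolation=3))
E
```

```text
(no output)
```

View pics/p5.png

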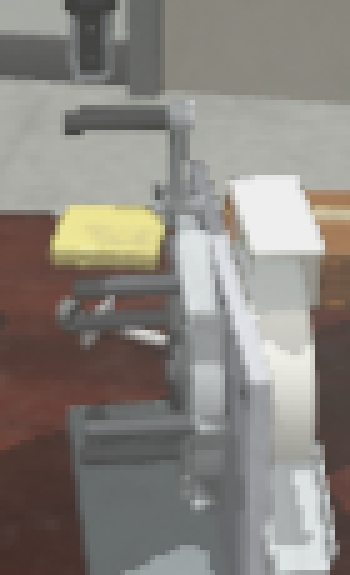

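```bash
python3 - <<'E'
from h import *
c=lambda P:crop(P,290,130,5).tolist()
for q in(0,.05,.1,.2,.5):print(q,c(pin(q)))
for w in(.33,.4,.5,.6,.7,.8):print(w,[c(peg(w,k)) for k in range(4)])
E
```

```text
0 [66.0, 120.0]
0.05 [65.0, 115.0]
0.1 [65.0, 110.0]
0.2 [64.0, 101.0]
0.5 [61.0, 81.0]
0.33 [[80.0, 304.0], [88.0, 450.0], [81.0, 439.0], [73.0, 304.0]]
0.4 [[79.0, 299.0], [88.0, 445.0], [82.0, 444.0], [73.0, 308.0]]
0.5 [[78.0, 293.0], [88.0, 437.0], [82.0, 450.0], [74.0, 316.0]]
0.6 [[78.0, 287.0], [88.0, 429.0], [83.0, 456.0], [74.0, 324.0]]
0.7 [[77.0, 283.0], [87.0, 420.0], [84.0, 461.0], [74.0, 332.0]]
0.8 [[76.0, 279.0], [87.0, 410.0], [84.0, 466.0], [74.0, 341.0]]
```

The picture shows the pin tip at (66,121), where row 120 is expected for pawl = 0. The pegs at rows 287, 427 and 322 match a wheel angle of about 0.6. The pawl is seated and the hand is clear of it.

Call:
drive_tool(targets=[[0, 0, 3, 0], [0, 0, 6, 0], [0, 0, 6, 0], [0, 0, 6, 0], [0, 0, 6, 0]])

```text
time: 9.4
position: [0.4194, 0.3754, 0.2835]
tool_rot: [[-0.999, -0.041, -0.001], [-0.041, 0.999, -0.001], [0.001, -0.001, -1.0]]
contact_force: [-0.7, 0.1, 0.2]
gripper_width: -0.0
grasp_force: 0.0
```

```bash
python3 -c "
from station import arm
print(arm.finish_job())"
```

```text
the job is handed in; nothing more can be done
None
```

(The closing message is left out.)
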